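Fill the kitting tray with welded brackets

TASK

Finish packing the blue kitting tray: the red L-bracket already lies in its corner; add the bare-steel L-bracket and the T-bracket so that all three lie flat on the tray's floor with their tabs up, none riding on a wall or on another. The T-bracket stands on edge in the grey rack with its tab behind a guard: take it out by its stem, lay it flat on the bench with the tab up and let go, then take it again by the tab to pack it. Leave the nut, the tube and the square bar where they are.

Things in the scene. Friction and masses are not known exactly. Their poses are not given: they have to be found in the camera images.
- bracket_a: Loose bare-steel L-bracket, 0.26-0.40 kg, flat on the bench, tab up. 8 mm plate, an L of three 36 mm squares: corner square plus arms to own +x and +y, spanning -18 to +54 mm in x and y. Origin: underside, centre of the corner square; z up. Upright tab to grip: 26 mm (x) by 12 mm thick (y), centre x +7, y +7 mm, from 8 to 38 mm above the underside. Lower edges bevelled 0.8 mm.
- bracket_b: Second loose L-bracket, painted red; shape, size, mass, tab and axes as bracket_a. It already lies flat in the tray, own axes along the tray's, its corner square in the tray's -x, -y corner, within 2 mm of both walls.
- tee: Loose steel T-bracket, 0.33-0.49 kg, 8 mm plate: crossbar x -54..54, y -18..18 mm, stem 36 mm wide to y +54. Origin: underside, crossbar centre; z out of the tab side. Tab 26 (x) by 12 mm (y), centre y +8, from 8 to 38 mm above the underside. At first on edge in the rack: own y (stem) up, z along rack +x; stem top 78 mm above the bench, clear of the rack above 46 mm, pinch it across 8 mm.
- tray: Fixed blue tray; origin under its centre. Inside 75 (own x) by 184 mm (y); floor 4 mm, wall tops 14 mm above the bench, walls 4 mm thick. Filled by 2 by 5 squares of 36 mm, only 3 (x) and 4 mm (y) spare: T crossbar mid the +x wall, stem to the -x wall; each L's corner square in a corner of the -x wall, arms along both walls. Push the steel L home into the -x, +y corner to leave the T room.
- rack: Fixed grey edge rack; origin on the bench at the slot's centre, +x roughly away from the robot. Base 6 mm thick, x -38 to +62, y -65 to +65 mm. Slot along y, 10.4 mm wide, 114 mm long, floor 6 mm, walls to 42 mm above the bench (on the +x side only near the ends, the tab between). Guard wall 44 mm high at x 40 to 44 mm. Free bench lies beyond the rack (larger x).
- nut: Bystander: loose hexagon nut, 27x31x15 mm, origin at the centre of its underside. Must not be moved.
- tube: Bystander: loose dark round tube offcut standing upright, 42 mm diameter, 48 mm high, origin at the centre of its underside. Must not be moved.
- bar: Bystander: loose dark square bar, 16x95x16 mm lying along its own y, origin at the centre of its underside. Must not be moved.
Not all that is in view belongs to the job. Leave any orange look-alike of the tee alone.

How it is judged (in metres and radians):
On the way:
1. the T-bracket lies flat on the bench, tab up, let go (angle between tee's own z axis and vertical below 0.1 rad and height (world z) of tee below 0.003 m and contact force between the fingers and tee below 0.1 N), for 0.2 s.
At the end, for the whole second after the job is handed in: both L-brackets and the T-bracket lie in the tray, plate undersides within 2.5 mm of its floor and level within 0.04 rad, tabs up, at rest; nut, tube and bar within 30 mm of where they stood (z of bracket_a in the frame of tray between 0.002 and 0.0065 m and angle between each of bracket_a, bracket_b, tee's own z axis and vertical below 0.04 rad and linear speed of each of bracket_a, bracket_b, tee below 0.02 m/s and x of bracket_a in the frame of tray between -0.035 and 0.035 m and y of bracket_a in the frame of tray between -0.09 and 0.09 m and z of bracket_b in the frame of tray between 0.002 and 0.0065 m and x of bracket_b in the frame of tray between -0.035 and 0.035 m and y of bracket_b in the frame of tray between -0.09 and 0.09 m and z of tee in the frame of tray between 0.002 and 0.0065 m and x of tee in the frame of tray between -0.035 and 0.035 m and y of tee in the frame of tray between -0.09 and 0.09 m); the robot touches nothing.
It fails at once if the nut was moved by more than 30 mm (distance of nut from where it was at the start of the episode above 0.03 m).
It fails at once if the tube was moved by more than 30 mm (distance of tube from where it was at the start of the episode above 0.03 m).
It fails at once if the bar was moved by more than 30 mm (distance of bar from where it was at the start of the episode above 0.03 m).
It also fails if it takes over 69 s, if anything falls off the work surface, if the arm or the gripper's body presses on something with over 40 N, if the wrist force passes 120 N, or if a joint passes its speed limit or range.

ROBOT

A 6-joint arm with a two-finger parallel gripper is mounted at the origin on a cart in front of the work surface, level with it; the furniture and walls round the work are solid. World frame = base frame: x ahead of the robot, y to its left, z up, the work surface at z = 0. Lengths are in mm, angles in rad, forces in N, time in s.
With the tool pointing down it reaches from about 350 to 975 mm from the base axis. Payload 7.1 kg.
Tool frame: the origin (TCP) lies between the finger pads; the fingertips stand 14 mm ahead of it and the grasp point (between the pads) lies 5 mm behind it; z points along the fingers, y is the direction in which the jaws open and shut (so a half turn about z gives the same grasp; the last joint's range is limited). The gripper opens to 88 mm and grips with 3 to 60 N. Pads are 20 mm wide; open, the fingers measure 115 mm over their backs; the gripper's body (75 mm by 178 mm) begins 61 mm behind the grasp point.
Start: joints at [-1.132, 0.423, 1.63, -0, 1.089, -0.019], TCP at [276.249, -560.617, 236.675] pointing down, gripper open.
Joint ranges: [-3, 3], [-0.9, 2.11], [0.09, 2.58], [-1.31, 4.45], [0.11, 2.69], [-2.54, 2.54]. Speed limits (rad/s): [2.39, 2.39, 3.01, 3.14, 3.14, 3.14].

INTERFACE

Orientations are given as a rotation vector (axis times angle).
In Python, from workcell import get_obs, get_image, calibration, close_job, regions_of, place_of gives the robot as it stands.
- The arm moves only by the tool move_arm, never from a script. Its argument "deltas" is a list of rows, each a list of 5 numbers: the closure in counts, from 0 (fully open) to 255 (shut), then the shift along the tool's x, y, z in m, then the turn about the tool's z in rad. In form: [[grip, x, y, z, roll], ...]. A call has 1 to 5 rows; each row is the pose to reach, as a shift and turn from the pose commanded when the call began, along the tool's axes at that moment; what a row does not reach only later rows make up. A row lasts 1/12 s, in which the tool goes at most 41.7 mm and 7.16 degrees, less where a joint would pass 70% of its speed; a pose out of reach is approached as far as the arm can. A call with a gripper value outside its range is refused whole. The fingers move at their own pace and stop on an object; the grip force is fixed at half the most. Time passes only in rows, so rows that repeat a pose let the fingers close. It gives the time, the measured TCP pose, the force and the opening at its end, in the units of the state.
- get_obs(): the state, without advancing time (a new reading comes with each control period).
- get_image(name): name is "scene" or "top" or "wrist"; returns the picture (384x512x3 uint8, blue, green, red); there is no depth.
- calibration(name): a dict with "intrinsics" (3x3 intrinsics, pixels), "distortion" ([k1, k2, p1, p2, k3] as OpenCV has them; the pictures are not rectified), "world_to_cam" (4x4, takes a point from world to camera coordinates); the wrist camera has in their place "hand_eye" (4x4, takes a point from camera to tool coordinates, whose origin is the TCP and whose axes are the flange's). Camera axes: x right, y down, z forward; pixel columns grow to the right and rows downward; lengths in mm; the calibration is good to about 2 mm. A picture is of the moment at which its call begins: read the wrist's pose just before it. calibration takes no time and is no camera call.
- close_job(): hands the job in, once; it reports no verdict.
Trained networks look in the newest picture that a camera, given by its name, has taken for a name from the list of things; names that differ only in an ending like _2 or _b are one class to them, and where a whole thing is asked for, a point or a joint stands for the part that bears it (a point fixed in the world has none). Each returns a list of dicts, best first, with "conf" (0 to 1); they miss things now and then, are a little off and sometimes report something else, mostly with a low value. They report only what shows in the picture. A call takes as long as a camera call. They do not tell look-alikes from the thing itself.
- regions_of(camera, name): "region" (384x512 bool, what is visible of it).
- place_of(camera, name): "location" ([x, y, z] in mm, in world coordinates, good to about 4 mm: a listed point, or the origin of a listed thing).
The state is a dict: "t": time; "qpos": joint angles; "qvel": joint speeds; "joint_torque": joint torques, N m; "ee_pos": TCP position; "orientation": TCP orientation; "ft_force": force on the tool from outside, world axes, zero at the start; "moment": the same for the moment, N m; "width": finger opening in mm.
Only numpy, scipy, OpenCV 4.12 (cv2) and the standard library are available. Lean on these libraries where they do the work, as an engineer would, in place of code of your own. Each camera call takes 0.05 s, during which the arm holds its last target.

## Working session

There is one attempt and no reset: what is moved stays moved. The work goes in short steps, Python scripts to look and compute and a tool call to move; the robot and the scene stay as the last step left them, time stands still between calls to the robot, and variables do not carry over. Pictures are saved under pics/ and viewed, and the job is handed in when it is done.

Besides the shell and the picture viewer there is one more tool, called after "Emit:" as name(argument=value, ...) on one line, values as JSON. move_arm: Moves the arm, as the interface text tells. Its arguments: {"type":"object","properties":{"deltas":{"type":"array","items":{"type":"array","items":{"type":"number"}}}},"required":["deltas"]}

```bash
ls; mkdir -p pics
python3 - <<'E'
from workcell import *
import cv2,numpy as np
print(get_obs())
for n in ["scene","top","wrist"]:
    im=get_image(n); cv2.imwrite(f"pics/{n}0.png",im)
    print(n,calibration(n))
for o in ["bracket_a","tee","tray","rack","nut","tube","bar"]:
    print(o,[(np.round(d["location"]),round(d["conf"],2)) for d in place_of("top",o)])
E
```

```text
pics
{'t': 0.0, 'qpos': array([-1.13199046e+00,  4.23851091e-01,  1.63068754e+00, -3.75408296e-05,
        1.08859619e+00, -1.89914276e-02]), 'qvel': array([-0.00130614,  0.00060675,  0.00083199, -0.00044959, -0.00035042,
       -0.00205272]), 'joint_torque': array([ 6.82143946e-04, -5.44629836e+01, -2.73666787e+01,  6.42889109e-02,
        2.27737916e-02, -1.03315285e-04]), 'ee_pos': array([ 276.02439577, -560.14751294,  235.89624714]), 'orientation': array([-3.05818165e+00, -7.12529162e-01,  5.55571866e-04]), 'ft_force': array([-0.5494343 ,  0.45013962,  0.89518146]), 'moment': array([-0.00316961,  0.05928117, -0.05791751]), 'width': 87.73621073503871}
scene {'intrinsics': array([[358.87518565,   0.        , 256.65899863],
       [  0.        , 358.87518565, 194.30563009],
       [  0.        ,   0.        ,   1.        ]]), 'distortion': array([-0.00847522,  0.        ,  0.        ,  0.        ,  0.        ]), 'world_to_cam': array([[-5.94383260e-01, -8.04165679e-01,  5.10889019e-03,
         3.58304935e+02],
       [-5.05988157e-01,  3.69038337e-01, -7.79606754e-01,
         2.75
[... 1193 characters left out ...]
.32330593e-04,  6.42273732e-04,
        -7.96641868e-01],
       [-3.63089336e-04, -2.99904990e-01,  9.53969006e-01,
        -1.47206854e+02],
       [ 0.00000000e+00,  0.00000000e+00,  0.00000000e+00,
         1.00000000e+00]])}
bracket_a [(array([ 479., -239.,   -3.]), 0.96), (array([489.,  44.,   1.]), 0.64), (array([468., -22.,   1.]), 0.62)]
tee [(array([438., 301.,   1.]), 0.74), (array([607., 429.,   3.]), 0.7), (array([432., 308.,  24.]), 0.55)]
tray [(array([490.,  44.,   2.]), 0.84), (array([438., 300.,   1.]), 0.64)]
rack [(array([434., 300.,   2.]), 0.6)]
nut [(array([621.,  43.,   3.]), 0.56)]
tube [(array([ 632., -359.,    3.]), 0.74)]
bar [(array([ 646., -167.,    3.]), 0.57)]
```

View pics/scene0.png

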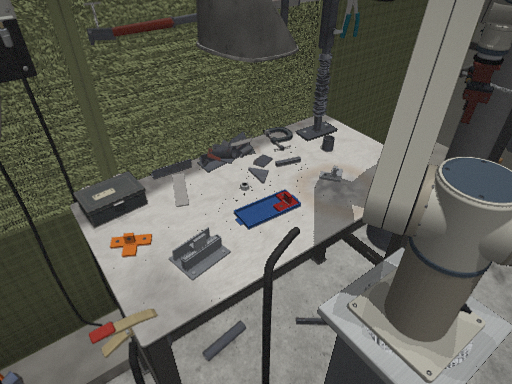

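View pics/top0.png

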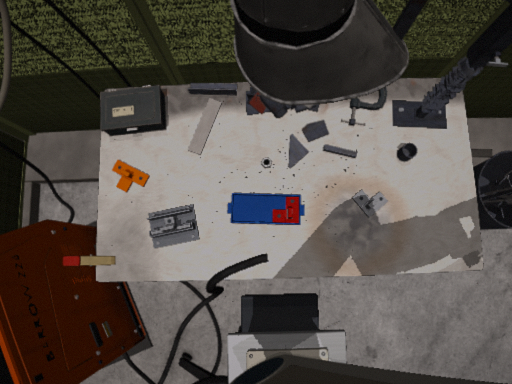

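View pics/wrist0.png

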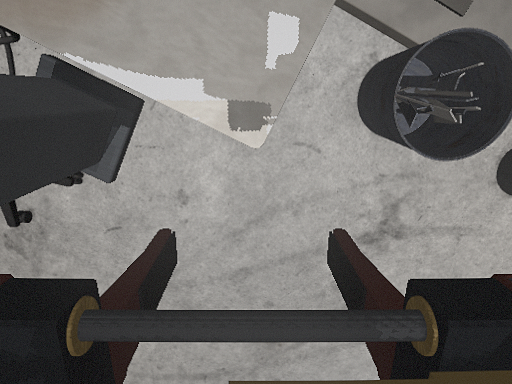

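```bash
cat > h.py <<'E'
import numpy as np,cv2
from scipy.spatial.transform import Rotation as R
from scipy.optimize import least_squares
from workcell import *
def camT(n,obs=None):
    c=calibration(n)
    if n!="wrist": return c["intrinsics"],c["distortion"],c["world_to_cam"]
    T=np.eye(4);T[:3,:3]=R.from_rotvec(obs["orientation"]).as_matrix();T[:3,3]=obs["ee_pos"]
    return c["intrinsics"],c["distortion"],np.linalg.inv(T@c["hand_eye"])
def proj(cam,P):
    K,d,W=cam
    P=np.atleast_2d(np.asarray(P,float))
    return cv2.projectPoints(P,cv2.Rodrigues(W[:3,:3])[0],W[:3,3],K,d)[0][:,0]
def back(cam,uv,z):
    K,d,W=cam
    n=cv2.undistortPoints(np.array(uv,float).reshape(-1,1,2),K,d)[:,0]
    rays=np.c_[n,np.ones(len(n))]@W[:3,:3]
    o=-W[:3,:3].T@W[:3,3]
    s=(z-o[2])/rays[:,2]
    return o+rays*s[:,None]
def pose2(x,y,th,P,z=0):
    P=np.atleast_2d(np.asarray(P,float));c,s=np.cos(th),np.sin(th)
    return np.c_[x+c*P[:,0]-s*P[:,1],y+s*P[:,0]+c*P[:,1],P[:,2]+z]
Lpts=[(-18,-18),(54,-18),(54,18),(18,18),(18,54),(-18,54)]
Tpts=[(-54,-18),(54,-18),(54,18),(18,18),(18,54),(-18,54),(-18,18),(-54,18)]
def tool():
    o=get_obs(); M=R.from_rotvec(o["orientation"]).as_matrix()
    return o,M
E
python3 - <<'E'
import cv2
im=cv2.imread('pics/top0.png')
a=cv2.resize(im[180:250,140:220],None,fx=5,fy=5,interpolation=2);b=cv2.resize(im[180:250,220:310],None,fx=5,fy=5,interpolation=2);
cv2.imwrite('pics/z1.png',cv2.hconcat([a[:350],b[:350]])[:, :800])
cv2.imwrite('pics/z2.png',cv2.resize(im[180:230,340:400],None,fx=8,fy=8,interpolation=2))
E
```

```text
(no output)
```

View pics/z1.png

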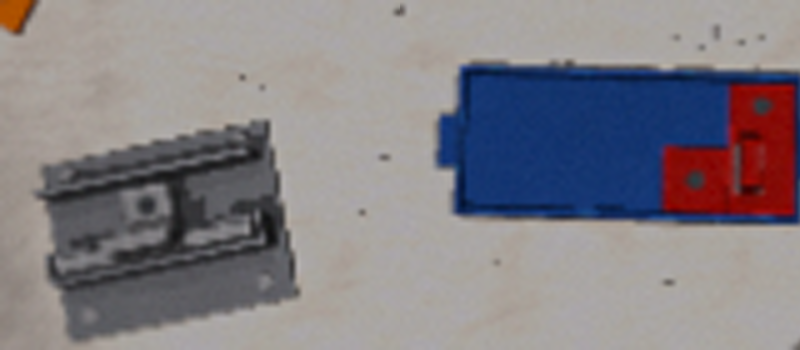

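View pics/z2.png

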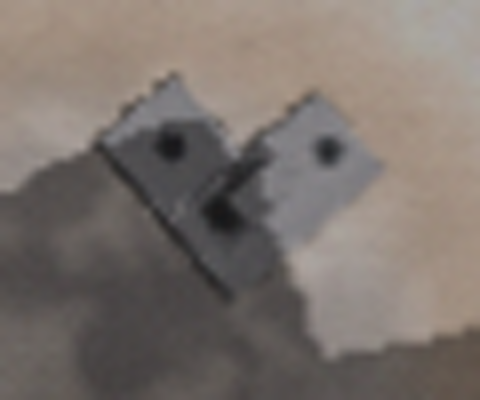

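```bash
cat >> h.py <<'E'
def cur():
    o=get_obs(); M=R.from_rotvec(o["orientation"]).as_matrix()
    return o,M,np.arctan2(M[1,0],M[0,0])
def go(x,y,z,th):
    o,M,t=cur()
    d=M.T@(np.array([x,y,z])-o["ee_pos"])
    dth=(th-t+np.pi)%(2*np.pi)-np.pi
    print("pos",o["ee_pos"].round(1),"th",round(t,4),"delta m",(d/1000).round(4),"roll",round(-dth,4),"rows>=",round(max(np.linalg.norm(d)/41.7,abs(dth)/.125),1),"t",round(o["t"],2))
def fitobj(cam,uv,P,x0,ff=None):
    uv=np.array(uv,float)
    f=lambda p:(proj(cam,pose2(p[0],p[1],p[2],P))-uv).ravel()
    r=least_squares(f,x0,loss="soft_l1"); return r.x,np.abs(r.fun).reshape(-1,2).max(1).round(1)
E
python3 - <<'E'
from h import *
t=camT("top")
P=[(54,-18,8),(54,18,8),(18,18,8),(18,54,8),(-18,54,8)]
uv=[(383/8+340,163/8+180),(318/8+340,92/8+180),(238/8+340,155/8+180),(175/8+340,72/8+180),(100/8+340,145/8+180)]
p,r=fitobj(t,uv,P,[460,-240,-.9]);print(p,r)
print(pose2(*p,[(7,7,0)]))
# rack/tray corners
z=lambda u,v,o:(u/5+o,v/5+180)
print("tray",back(t,[z(457-400,65,220),z(455-400,213,220),z(797-400,222,220),(300,195)],14).round(0))
print("rack base",back(t,[z(40,160,140),z(72,342,140),z(298,296,140),z(268,122,140)],[6,6,6,6]).round(0))
go(440,-200,200,2.2)
E
```

```text
[ 477.60861342 -244.41814485   -0.90013651] [0.4 0.5 0.5 0.5 0.4]
[[ 487.44301694 -245.55150595    0.        ]]
tray [[532. 138.  14.]
 [450. 141.  14.]
 [439. -46.  14.]
 [520. -52.  14.]]
rack base [[486. 376.   6.]
 [384. 356.   6.]
 [407. 229.   6.]
 [504. 246.   6.]]
pos [ 276.2 -560.6  236.6] th 0.4577 delta m [ 0.3063 -0.2511  0.0366] roll -1.7423 rows>= 13.9 t 0.5
```

Emit:
move_arm(deltas=[[0,0.306,-0.251,0.037,-1.74],[0,0.306,-0.251,0.037,-1.74],[0,0.306,-0.251,0.037,-1.74],[0,0.306,-0.251,0.037,-1.74],[0,0.306,-0.251,0.037,-1.74]])

```text
t: 0.92
ee_pos: [362.3, -370.1, 217.3]
orientation: [2.688, 1.626, 0.0]
ft_force: [-0.4, -0.3, 0.1]
width: 87.6
```

```bash
python3 -c "
from h import *
go(487,-246,150,2.242)"
```

```text
pos [ 362.3 -370.1  217.3] th 1.0882 delta m [0.1678 0.0528 0.0673] roll -1.1538 rows>= 9.2 t 0.92
```

Emit:
move_arm(deltas=[[0,0.168,0.053,0.067,-1.154],[0,0.168,0.053,0.067,-1.154],[0,0.168,0.053,0.067,-1.154],[0,0.168,0.053,0.067,-1.154],[0,0.168,0.053,0.067,-1.154]])

```text
t: 1.33
ee_pos: [489.4, -245.3, 149.1]
orientation: [-2.054, -2.376, -0.001]
ft_force: [0.5, -0.1, -0.2]
width: 88.0
```

```bash
python3 -c "
from h import *
go(487,-246,150,2.242)"
```

```text
pos [ 489.4 -245.3  149.1] th 1.7159 delta m [-0.0004 -0.0025 -0.0009] roll -0.5261 rows>= 4.2 t 1.33
```

Emit:
move_arm(deltas=[[0,0,-0.002,0,-0.526],[0,0,-0.002,0,-0.526],[0,0,-0.002,0,-0.526],[0,0,-0.002,0,-0.526],[0,0,-0.002,0,-0.526]])

```text
t: 1.75
ee_pos: [485.7, -248.3, 150.3]
orientation: [1.368, 2.828, -0.0]
ft_force: [-0.2, -0.4, -0.9]
width: 87.7
```

Run:
```python
from h import *
o=get_obs();im=get_image("wrist");cv2.imwrite("pics/w1.png",im);np.save("w1.npy",[*o["ee_pos"],*o["orientation"]])
c=camT("wrist",o)
q=proj(c,pose2(477.6,-244.4,-.9,[(x,y,8) for x,y in Lpts]));print(q.round(),o["ee_pos"],o["orientation"])
for p in q: cv2.circle(im,tuple(int(v) for v in p),2,(0,255,0),-1)
cv2.imwrite("pics/w1b.png",cv2.resize(im,None,fx=1.5,fy=1.5))
```

```text
[[228. 160.]
 [229. 230.]
 [265. 230.]
 [265. 196.]
 [302. 196.]
 [304. 160.]] [ 485.74630149 -248.34197859  150.30745851] [ 1.36759232e+00  2.82817747e+00 -4.38090201e-05]
```

View pics/w1b.png

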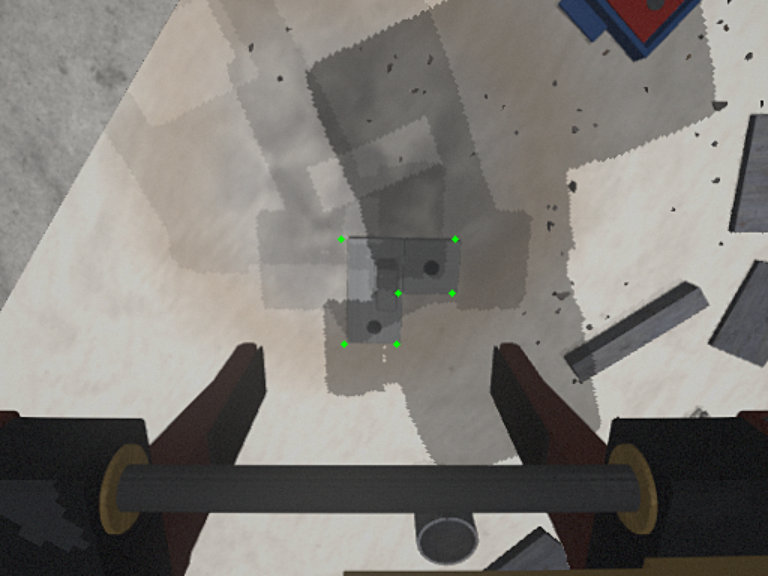

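Run:
```python
import cv2
im=cv2.imread('pics/w1.png')
cv2.imwrite('pics/w1z.png',cv2.resize(im[145:245,210:330],None,fx=6,fy=6,interpolation=2))
```

```text
(no output)
```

View pics/w1z.png

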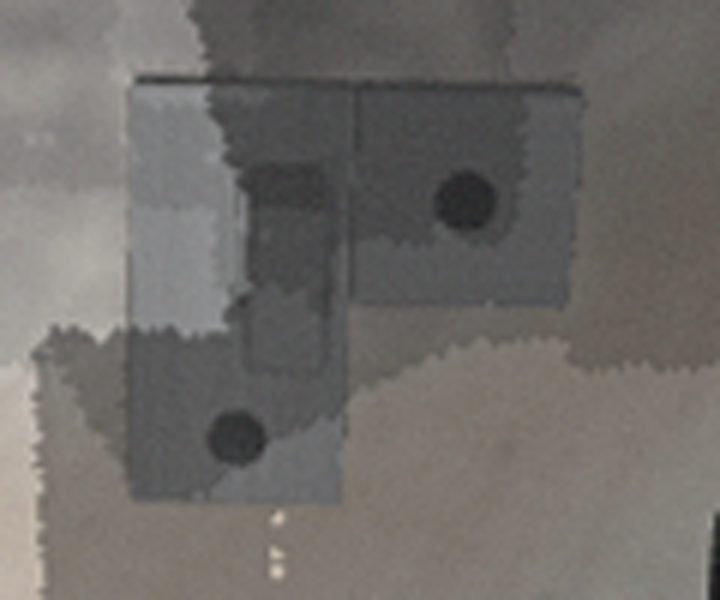

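Run:
```python
from h import *
s=np.load("w1.npy");o=dict(ee_pos=s[:3],orientation=s[3:])
c=camT("wrist",o)
z=np.array([(131,86),(130,498),(343,501),(350,303),(570,304),(580,92)],float)
uv=(z+.5)/6-.5+[210,145]
p,r=fitobj(c,uv,[(x,y,8) for x,y in Lpts],[477,-244,-.9]);print(p,r)
g=pose2(*p,[(7,7,0)])[0];print(g)
th=p[2]+np.pi
go(g[0],g[1],60,th)
go(g[0],g[1],26,th)
```

```text
[ 478.95076354 -241.73772136   -0.91539878] [0.7 0.6 0.6 0.1 0.3 0.7]
[ 488.7667247 -243.0210399    0.       ]
pos [ 485.7 -248.5  150.4] th 2.2379 delta m [0.0024 0.0057 0.0904] roll 0.0117 rows>= 2.2 t 1.8
pos [ 485.7 -248.5  150.4] th 2.2379 delta m [0.0024 0.0057 0.1244] roll 0.0117 rows>= 3.0 t 1.8
```

Emit:
move_arm(deltas=[[0,0.002,0.006,0.04,0.012],[0,0.002,0.006,0.08,0.012],[0,0.002,0.006,0.11,0.012],[0,0.002,0.006,0.123,0.012],[0,0.002,0.006,0.123,0.012]])

```text
t: 2.22
ee_pos: [487.3, -242.3, 24.7]
orientation: [-1.393, -2.81, -0.0]
ft_force: [-1.0, 0.7, -0.9]
width: 87.9
```

Emit:
move_arm(deltas=[[255,0,0,0,0],[255,0,0,0,0],[255,0,0,0,0],[255,0,0,0,0],[255,0,0,0,0]])

```text
t: 2.63
ee_pos: [489.8, -243.6, 28.6]
orientation: [1.394, 2.813, -0.0]
ft_force: [-0.0, 0.4, -0.0]
width: 58.0
```

Emit:
move_arm(deltas=[[255,0,0,0,0],[255,0,0,0,0],[255,0,0,0,0],[255,0,0,0,0],[255,0,0,0,0]])

```text
t: 3.05
ee_pos: [489.0, -243.2, 27.3]
orientation: [-1.394, -2.815, -0.0]
ft_force: [0.5, -0.0, -0.1]
width: 24.6
```

Emit:
move_arm(deltas=[[255,0,0,0,0],[255,0,0,0,0],[255,0,0,0,0],[255,0,0,0,0],[255,0,0,0,0]])

```text
t: 3.47
ee_pos: [489.0, -243.2, 27.2]
orientation: [-1.394, -2.815, 0.0]
ft_force: [-0.7, -0.4, 0.5]
width: 12.0
```

```bash
python3 -c "
from h import *
go(490,-30,210,1.53)"
```

```text
pos [ 489.  -243.2   27.2] th 2.2217 delta m [ 0.169   0.13   -0.1828] roll 0.6917 rows>= 6.7 t 3.47
```

Emit:
move_arm(deltas=[[255,0,0,-0.04,0],[255,0.035,0.027,-0.06,0.12],[255,0.07,0.054,-0.08,0.24],[255,0.1,0.077,-0.1,0.36],[255,0.13,0.1,-0.12,0.48]])

```text
t: 3.88
ee_pos: [488.9, -96.6, 137.6]
orientation: [-2.02, -2.404, 0.001]
ft_force: [1.3, -0.4, -4.1]
width: 11.8
```

```bash
python3 -c "
from h import *
go(490,-30,210,1.53)"
```

```text
pos [488.9 -96.6 137.6] th 1.7437 delta m [ 0.0655  0.0124 -0.0723] roll 0.2137 rows>= 2.4 t 3.88
```

Emit:
move_arm(deltas=[[255,0.03,0.006,-0.03,0.11],[255,0.055,0.012,-0.062,0.21],[255,0.055,0.012,-0.062,0.21],[255,0.055,0.012,-0.062,0.21]])

```text
t: 4.22
ee_pos: [492.7, -40.8, 200.7]
orientation: [2.249, 2.19, 0.003]
ft_force: [-0.4, -0.1, -3.2]
width: 11.6
```

```bash
cat > look.py <<'E'
import sys
from h import *
n=sys.argv[1]
o=get_obs();im=get_image("wrist");cv2.imwrite(f"pics/{n}.png",im);np.save(n+".npy",[*o["ee_pos"],*o["orientation"]])
cv2.imwrite(f"pics/{n}b.png",cv2.resize(im,None,fx=1.5,fy=1.5));print(o["ee_pos"],o["orientation"],o["qvel"].round(3))
E
python3 look.py w2
```

```text
[492.71043534 -40.81203939 200.71408412] [2.24880567 2.18987942 0.00329878] [-0.039  0.05   0.035 -0.007 -0.013 -0.038]
```

View pics/w2b.png

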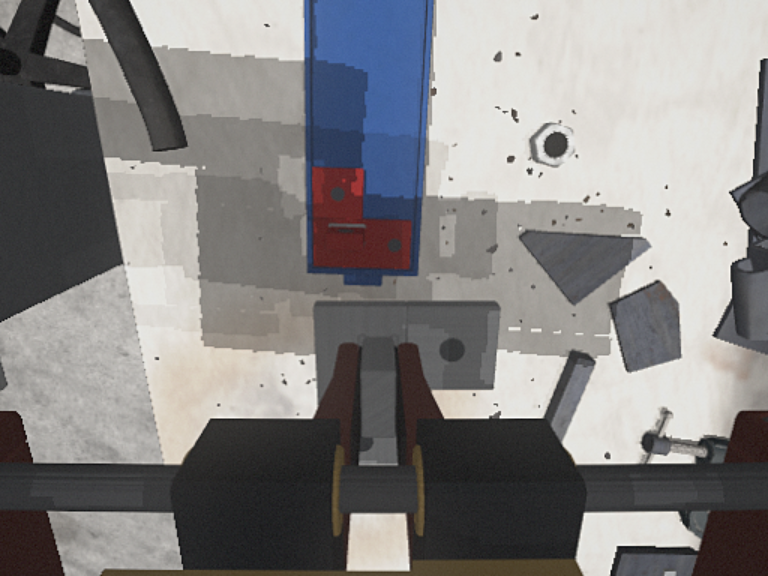

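```bash
python3 -c "
from h import *
go(488,35,200,1.53)"
```

```text
pos [491.6 -41.6 199.3] th 1.5435 delta m [ 0.0765 -0.0057 -0.0008] roll 0.0135 rows>= 1.8 t 4.27
```

Emit:
move_arm(deltas=[[255,0.04,-0.003,0,0.0135],[255,0.076,-0.006,0,0.0135],[255,0.076,-0.006,0,0.0135],[255,0.076,-0.006,0,0.0135],[255,0.076,-0.006,0,0.0135]])

```text
t: 4.68
ee_pos: [487.3, 33.3, 197.8]
orientation: [-2.268, -2.172, 0.004]
ft_force: [0.2, -0.4, -4.4]
width: 12.1
```

```bash
python3 look.py w3
```

```text
[487.31262431  33.27693842 197.83273841] [-2.26786766 -2.17158408  0.00402351] [-0.018 -0.008 -0.006  0.001  0.003  0.006]
```

View pics/w3b.png

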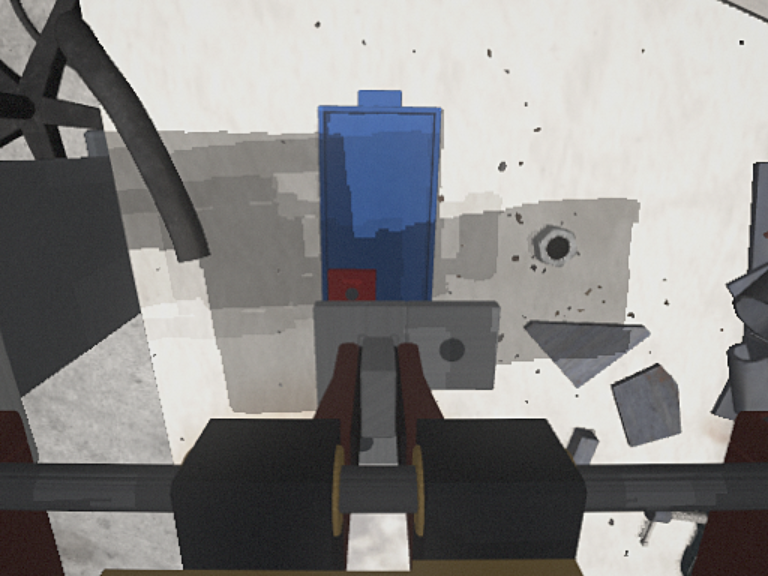

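Run:
```python
import cv2
im=cv2.imread('pics/w3.png')
a=cv2.resize(im[55:205,205:300],None,fx=4,fy=4,interpolation=2)
b=cv2.resize(im[190:270,200:340],None,fx=3,fy=3,interpolation=2)
b=cv2.copyMakeBorder(b,0,600-240,0,0,cv2.BORDER_CONSTANT)
cv2.imwrite('pics/w3z.png',cv2.hconcat([a,b]))
```

```text
(no output)
```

View pics/w3z.png

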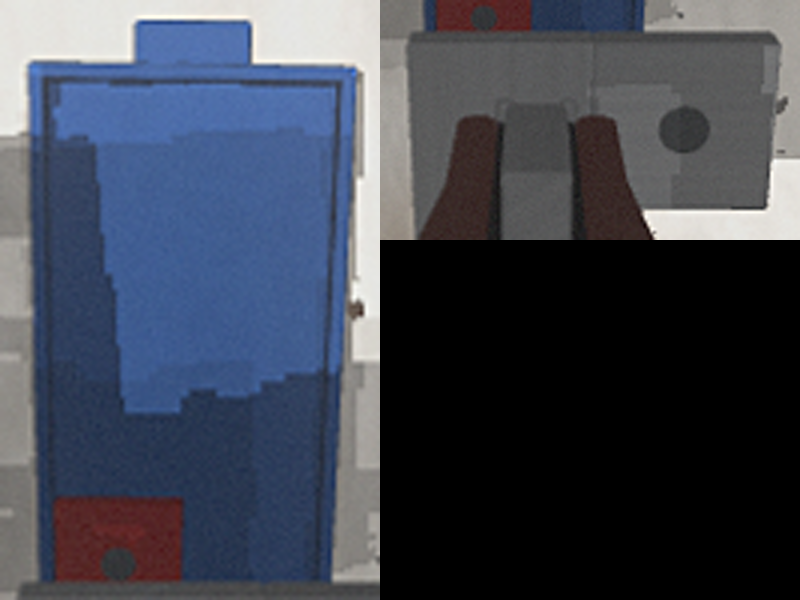

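```bash
cat > f3.py <<'E'
from h import *
s=np.load("w3.npy");o=dict(ee_pos=s[:3],orientation=s[3:])
c=camT("wrist",o)
zz=lambda pts:(np.array(pts,float)+.5)/4-.5+[205,55]
def tofit(p,W,ax,val):
    d=W[:,:2]-p[:2];cc,ss=np.cos(p[2]),np.sin(p[2])
    return (np.c_[cc*d[:,0]+ss*d[:,1],-ss*d[:,0]+cc*d[:,1]][:,ax]-val)
obs=[([(32,62),(190,65),(352,67)],1,96),([(46,78),(338,82)],1,92),([(29,70),(34,300),(40,570)],0,-41.5),([(356,70),(346,300),(332,570)],0,41.5),([(42,100),(50,500)],0,-37.5),([(341,100),(327,500)],0,37.5)]
Ws=[(back(c,zz(p),14),a,v) for p,a,v in obs]
r=least_squares(lambda p:np.concatenate([tofit(p,*w) for w in Ws]),[490,44,-.03],loss="soft_l1")
print("tray",r.x);print(r.fun.round(1))
z=np.array([(30,42),(397,44),(387,207)],float)
uv=(z+.5)/3-.5+[200,190]
zu=o["ee_pos"][2]-27.2
P=np.array([(-18,-18,8+zu),(-18,54,8+zu),(18,54,8+zu)])
p,rr=fitobj(c,uv,P,[485,30,-1.6]);print("L",p,rr)
M=R.from_rotvec(o["orientation"]).as_matrix()
th=np.arctan2(M[1,0],M[0,0]);print("th",th,"tilt",M[:,2])
t=pose2(*p,[(7,7,27.2)],zu)[0];print("tab in tool",M.T@(t-o["ee_pos"]),"yaw diff",p[2]+np.pi-th)
E
python3 f3.py
```

```text
tray [ 4.87336713e+02  4.58205609e+01 -5.40655551e-02]
[ 0.  -0.3 -0.2  0.3  0.2  0.6  0.5  0.3 -0.6 -0.3 -0.6 -0.3 -0.4  0.
  1.1]
L [480.36434896  41.04679966  -1.61238371] [2.6 1.5 1.2]
th 1.52742781226675 tilt [-3.01671621e-03 -5.55122389e-04 -9.99995296e-01]
tab in tool [ 4.73792480e-01 -2.66146807e-01  4.70997013e-04] yaw diff 0.001781131688439741
```

Run:
```python
from h import *
p=np.array([487.3,45.8,-.054])
t=pose2(*p,[(-11,64,0)])[0];print(t)
go(t[0],t[1],60,1.517)
```

```text
[479.77035473 110.30042203   0.        ]
pos [487.6  33.  198.1] th 1.5264 delta m [ 0.077  -0.0109  0.1381] roll 0.0094 rows>= 3.8 t 4.73
```

Emit:
move_arm(deltas=[[255,0.035,-0.005,0.02,0.009],[255,0.077,-0.011,0.04,0.009],[255,0.077,-0.011,0.08,0.009],[255,0.077,-0.011,0.12,0.009],[255,0.077,-0.011,0.138,0.009]])

```text
t: 5.15
ee_pos: [478.3, 110.4, 57.2]
orientation: [-2.277, -2.16, 0.007]
ft_force: [-2.0, -0.6, -3.7]
width: 12.0
```

Emit:
move_arm(deltas=[[255,0,0,0,0],[255,0,0,0,0]])

```text
t: 5.32
ee_pos: [480.1, 110.4, 60.4]
orientation: [-2.28, -2.159, 0.004]
ft_force: [-0.1, 0.3, -2.3]
width: 11.9
```

```bash
python3 look.py w4
python3 - <<'E'
import cv2
im=cv2.imread('pics/w4.png')
cv2.imwrite('pics/w4z.png',cv2.resize(im[120:310,150:380],None,fx=3,fy=3,interpolation=2))
E
```

```text
[480.09970112 110.37002411  60.40357133] [-2.27979375 -2.1593048   0.00415542] [ 0.002 -0.053 -0.024  0.001  0.003  0.003]
```

View pics/w4z.png

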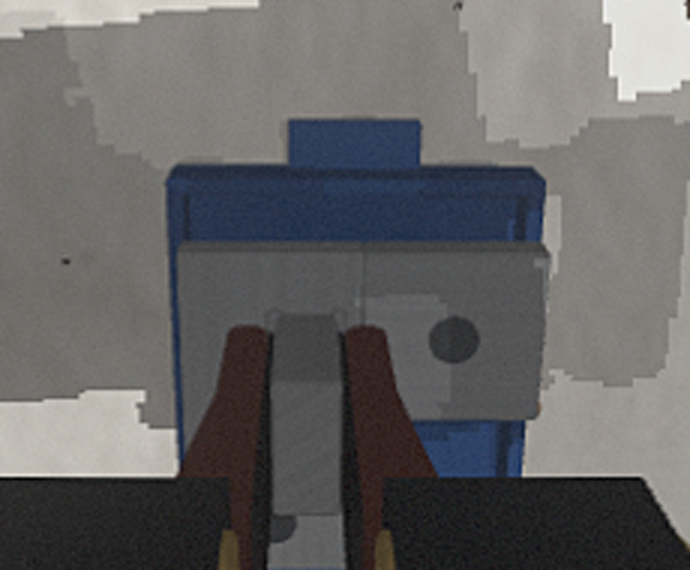

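Run:
```python
from h import *
s=np.load("w4.npy");o=dict(ee_pos=s[:3],orientation=s[3:]);c=camT("wrist",o)
zz=lambda pts:(np.array(pts,float)+.5)/3-.5+[150,120]
im=cv2.imread("pics/w4.png");big=cv2.resize(im[120:310,150:380],None,fx=3,fy=3,interpolation=2)
def dr(W,col,closed=True):
    q=((proj(c,W)-[150,120]+.5)*3-.5).round().astype(int); cv2.polylines(big,[q],closed,col,1)
T=(487.3,45.8,-.054)
for z in (0,14): dr(pose2(*T,[(-41.5,0,z),(-41.5,96,z),(41.5,96,z),(41.5,0,z)]),(0,255,255),False)
dr(pose2(*T,[(-37.5,0,14),(-37.5,92,14),(37.5,92,14),(37.5,0,14)]),(255,255,0),False)
M=R.from_rotvec(s[3:]).as_matrix();th=np.arctan2(M[1,0],M[0,0]);yaw=th-np.pi
cc,ss=np.cos(yaw),np.sin(yaw);ox,oy=s[0]-(7*cc-7*ss),s[1]-(7*ss+7*cc)
for z in (0,8): dr(pose2(ox,oy,yaw,[(x,y,z) for x,y in Lpts],s[2]-27.2),(0,255,0))
cv2.imwrite("pics/w4o.png",big)
d=pose2(0,0,.054,[(ox-T[0],oy-T[1],0)]);print("L in tray",d,yaw-T[2])
```

```text
L in tray [[-17.67299512  71.08917142   0.        ]] -1.5710670397860682
```

View pics/w4o.png

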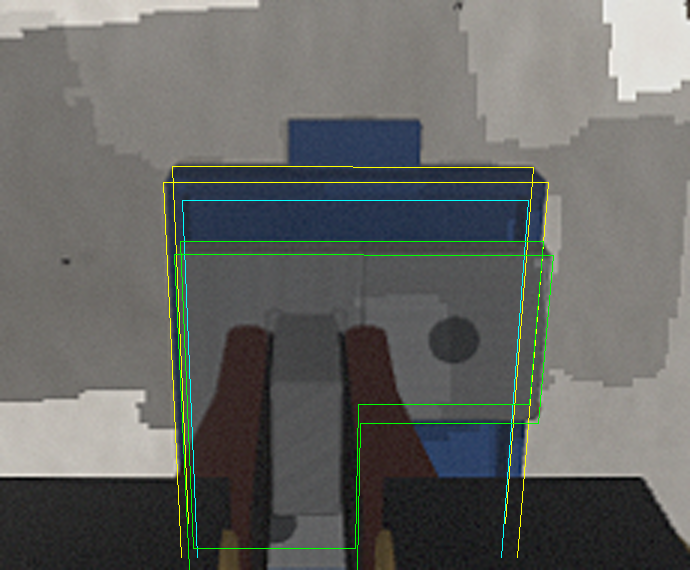

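Emit:
move_arm(deltas=[[255,0,0,0.015,0],[255,0,0,0.02,0],[255,0,0,0.022,0],[255,0,0,0.022,0]])

```text
t: 5.7
ee_pos: [481.2, 111.4, 40.2]
orientation: [2.28, 2.161, 0.001]
ft_force: [-1.3, -0.2, -3.4]
width: 11.7
```

Emit:
move_arm(deltas=[[255,0,0,0.003,0],[255,0,0,0.005,0],[255,0,0,0.005,0]])

```text
t: 5.95
ee_pos: [481.0, 111.7, 35.3]
orientation: [2.279, 2.161, 0.002]
ft_force: [-0.1, 0.6, -3.6]
width: 11.9
```

Emit:
move_arm(deltas=[[255,0,0,0.002,0],[255,0,0,0.003,0],[255,0,0,0.003,0],[255,0,0,0.003,0]])

```text
t: 6.28
ee_pos: [480.6, 111.6, 31.2]
orientation: [-2.279, -2.162, 0.0]
ft_force: [-0.4, -0.1, -3.9]
width: 12.1
```

Emit:
move_arm(deltas=[[255,0.002,0,0,0],[255,0.003,0,0,0],[255,0.003,0,0,0]])

```text
t: 6.53
ee_pos: [480.5, 113.9, 31.3]
orientation: [2.279, 2.162, -0.002]
ft_force: [0.0, -7.8, -1.4]
width: 11.8
```

Emit:
move_arm(deltas=[[255,0.001,-0.001,0,0],[255,0.002,-0.002,0,0],[255,0.002,-0.002,0,0]])

```text
t: 6.78
ee_pos: [480.3, 115.0, 31.6]
orientation: [2.276, 2.161, 0.001]
ft_force: [4.7, -19.0, -2.7]
width: 11.9
```

Emit:
move_arm(deltas=[[255,-0.002,-0.001,0,0],[255,-0.002,-0.001,0,0]])

```text
t: 6.95
ee_pos: [478.3, 114.5, 31.5]
orientation: [2.279, 2.161, 0.001]
ft_force: [0.8, -0.1, -3.9]
width: 12.0
```

Emit:
move_arm(deltas=[[255,0,0,0.001,0],[255,0,0,0.002,0],[255,0,0,0.002,0]])

```text
t: 7.2
ee_pos: [478.4, 114.6, 30.8]
orientation: [2.278, 2.161, 0.001]
ft_force: [-2.3, -7.5, 17.8]
width: 11.9
```

Emit:
move_arm(deltas=[[255,0,-0.001,-0.0015,0],[255,0,-0.002,-0.0015,0],[255,0,-0.002,-0.0015,0]])

```text
t: 7.45
ee_pos: [478.2, 114.8, 31.6]
orientation: [2.277, 2.16, 0.006]
ft_force: [6.6, -7.3, 1.4]
width: 11.9
```

Emit:
move_arm(deltas=[[255,0,0.001,0,0],[170,0,0.001,0,0],[170,0,0.001,0,0],[170,0,0.001,0,0],[170,0,0.001,0,0]])

```text
t: 7.87
ee_pos: [476.5, 115.1, 30.8]
orientation: [-2.279, -2.162, 0.0]
ft_force: [-0.1, 0.0, -0.6]
width: 28.8
```

Emit:
move_arm(deltas=[[170,0,0,0,0],[170,0,0,-0.03,0],[170,0,0,-0.06,0],[170,0,0,-0.1,0],[100,0,0,-0.13,0]])

```text
t: 8.28
ee_pos: [476.7, 115.0, 162.9]
orientation: [2.279, 2.162, 0.001]
ft_force: [1.1, 0.2, -0.3]
width: 32.8
```

```bash
python3 look.py w5
```

```text
[476.71273401 114.98749704 162.90422117] [2.27927806e+00 2.16199316e+00 5.15867733e-04] [-0.001 -0.609 -0.206 -0.001  0.79   0.001]
```

View pics/w5b.png

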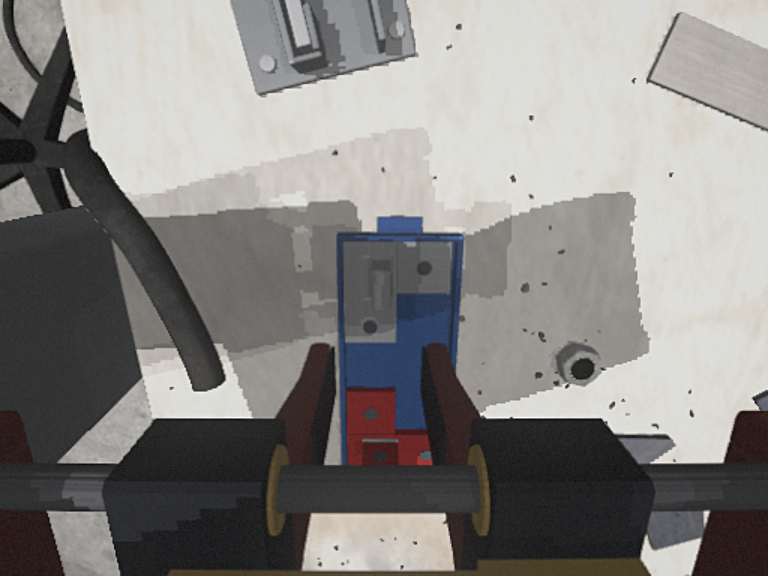

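```bash
python3 -c "
from h import *
go(434,290,190,1.75)"
```

```text
pos [479.8 115.7 167.7] th 1.5181 delta m [ 0.1717 -0.0547 -0.0223] roll -0.2319 rows>= 4.4 t 8.33
```

Emit:
move_arm(deltas=[[0,0.04,-0.013,-0.022,-0.06],[0,0.08,-0.026,-0.022,-0.12],[0,0.12,-0.039,-0.022,-0.18],[0,0.16,-0.051,-0.022,-0.232],[0,0.172,-0.055,-0.022,-0.232]])

```text
t: 8.75
ee_pos: [429.9, 293.2, 183.1]
orientation: [-2.008, -2.416, -0.003]
ft_force: [1.2, -0.1, -0.3]
width: 69.9
```

Emit:
move_arm(deltas=[[0,0,0,0,0],[0,0,0,0,0]])

```text
t: 8.92
ee_pos: [430.3, 290.1, 182.5]
orientation: [-2.011, -2.414, 0.001]
ft_force: [-0.7, -0.0, -0.1]
width: 83.2
```

```bash
python3 look.py w6
```

```text
[430.27150206 290.14758023 182.47120766] [-2.01080867e+00 -2.41372501e+00  1.00837219e-03] [-0.042 -0.005  0.015 -0.002  0.003 -0.007]
```

View pics/w6b.png

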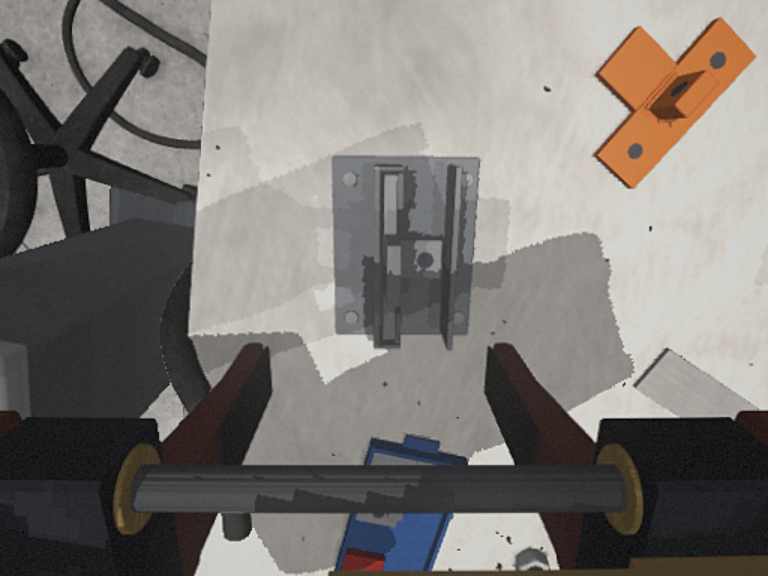

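Run:
```python
from h import *
s=np.load("w6.npy");o=dict(ee_pos=s[:3],orientation=s[3:]);c=camT("wrist",o)
im=cv2.imread('pics/w6.png')
big=cv2.resize(im[95:240,210:330],None,fx=5,fy=5,interpolation=2)
plain=big.copy()
def dr(W,col,closed=True):
    q=((proj(c,W)-[210,95]+.5)*5-.5).round().astype(int); cv2.polylines(big,[q],closed,col,1)
Rk=(433.5,299.7,.18)
dr(pose2(*Rk,[(-38,-65,6),(62,-65,6),(62,65,6),(-38,65,6)]),(0,255,255))
dr(pose2(*Rk,[(40,-65,44),(44,-65,44),(44,65,44),(40,65,44)]),(255,0,255))
dr(pose2(*Rk,[(-4,-18,78),(4,-18,78),(4,18,78),(-4,18,78)]),(0,255,0))
cv2.imwrite('pics/w6z.png',cv2.hconcat([plain[:600],big[:600]])[:, :1200])
cv2.imwrite('pics/w6z.png',cv2.resize(cv2.hconcat([plain,big]),(800,483)))
```

```text
(no output)
```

View pics/w6z.png

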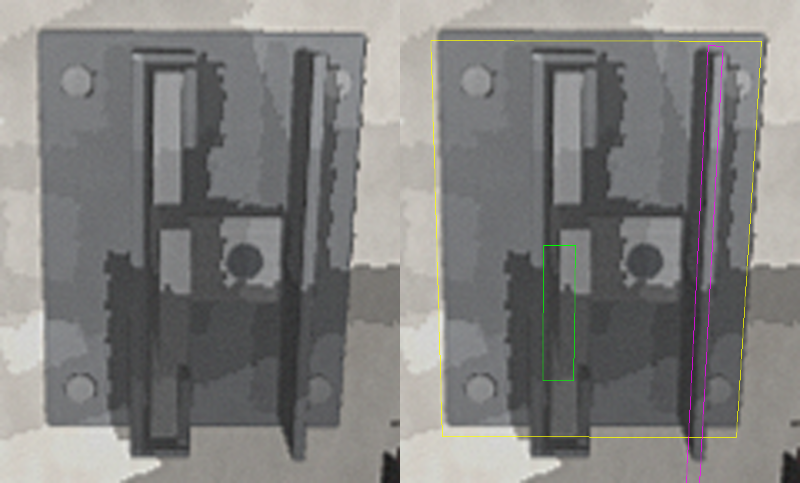

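Run:
```python
from h import *
s=np.load("w6.npy");o=dict(ee_pos=s[:3],orientation=s[3:]);c=camT("wrist",o)
z=np.array([(48,424),(341,425),(366,33),(38,31)],float)
k=600/400.*1  # panel scaled 1200->800
uv=((z*1.5)+.5)/5-.5+[210,95]
P=[(-38,-65,6),(62,-65,6),(62,65,6),(-38,65,6)]
p,r=fitobj(c,uv,P,[433,300,.18]);print(p,r)
im=cv2.imread('pics/w6.png')[105:240,240:285]
im=cv2.convertScaleAbs(im,alpha=1.8,beta=-20)
cv2.imwrite('pics/w6y.png',cv2.resize(im[:, :],None,fx=10,fy=10,interpolation=2)[300:1200:1,:][:600+300])
cv2.imwrite('pics/w6y.png',cv2.resize(im[45:105],None,fx=10,fy=10,interpolation=2))
```

```text
[4.34702275e+02 3.03244401e+02 1.79851071e-01] [1.2 1.1 0.8 0.6]
```

View pics/w6y.png

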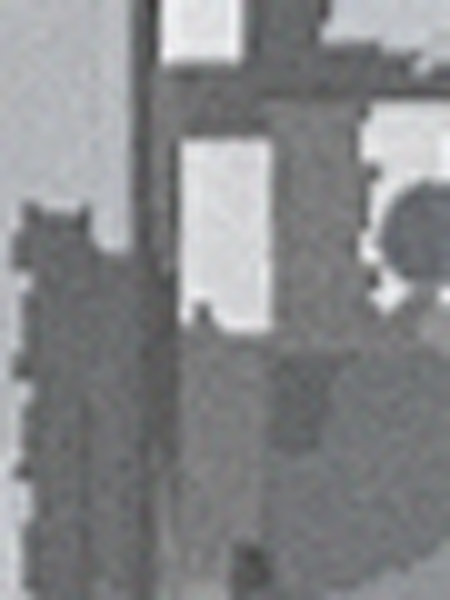

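Run:
```python
from h import *
s=np.load("w6.npy");o=dict(ee_pos=s[:3],orientation=s[3:]);c=camT("wrist",o)
Rk=(434.7,303.2,.18)
uv=np.array([(258.,163.5),(267.,163.5),(264.8,203.5),(258.2,180),(267,180)])
W=back(c,uv,78);print(W)
print(pose2(0,0,-.18,W-[Rk[0],Rk[1],0]).round(1))
g=pose2(*Rk,[(2,0,0)])[0];print(g)
go(g[0],g[1],95,.18+np.pi/2)
```

```text
[[430.09856162 321.3601644   78.        ]
 [437.41531727 322.71355518  78.        ]
 [442.41820907 288.03021714  78.        ]
 [432.90818286 307.53505248  78.        ]
 [440.17961963 308.87969368  78.        ]]
[[ -1.3  18.7  78. ]
 [  6.2  18.7  78. ]
 [  4.9 -16.3  78. ]
 [ -1.    4.6  78. ]
 [  6.4   4.6  78. ]]
[436.66768739 303.55805915   0.        ]
pos [430.5 289.2 182.4] th 1.7509 delta m [0.0131 0.0087 0.0874] roll 0.0001 rows>= 2.1 t 8.97
```

Run:
```python
from h import *
g=pose2(434.7,303.2,.18,[(2.3,1,0)])[0]
go(g[0],g[1],64,.18+np.pi/2)
```

```text
pos [430.5 289.2 182.4] th 1.7509 delta m [0.0141 0.009  0.1184] roll 0.0001 rows>= 2.9 t 8.97
```

Emit:
move_arm(deltas=[[0,0.014,0.009,0.03,0],[60,0.014,0.009,0.065,0],[130,0.014,0.009,0.1,0],[180,0.014,0.009,0.118,0],[180,0.014,0.009,0.118,0]])

```text
t: 9.38
ee_pos: [435.2, 301.7, 61.0]
orientation: [-2.015, -2.408, 0.012]
ft_force: [-0.3, -0.7, 0.5]
width: 64.4
```

Emit:
move_arm(deltas=[[185,0,0,0,0],[185,0,0,0,0],[185,0,0,0,0],[185,0,0,0,0],[185,0,0,0,0]])

```text
t: 9.8
ee_pos: [438.1, 305.2, 66.2]
orientation: [2.014, 2.41, 0.004]
ft_force: [0.1, 0.1, -0.0]
width: 31.3
```

```bash
python3 look.py w7
```

```text
[438.07131396 305.21527404  66.15134168] [2.01366756 2.41048007 0.00359477] [ 0.003  0.007  0.001 -0.001 -0.003  0.   ]
```

View pics/w7b.png

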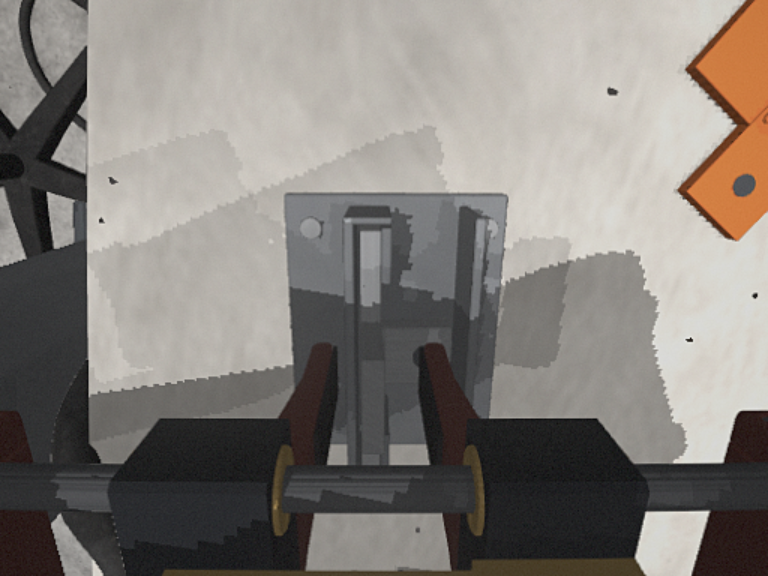

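Emit:
move_arm(deltas=[[255,0,0,0.002,0],[255,0,0,0.002,0],[255,0,0,0.002,0],[255,0,0,0.002,0],[255,0,0,0.002,0]])

```text
t: 10.27
ee_pos: [435.2, 304.3, 62.7]
orientation: [-2.013, -2.409, 0.006]
ft_force: [-6.0, 0.3, 8.1]
width: 8.1
```

Emit:
move_arm(deltas=[[255,0,0,0,0],[255,0,-0.001,-0.005,0],[255,0,-0.001,-0.012,0],[255,0,-0.001,-0.02,0]])

```text
t: 10.6
ee_pos: [435.4, 304.2, 82.7]
orientation: [-2.014, -2.41, 0.004]
ft_force: [-2.0, -0.1, -6.2]
width: 8.1
```

Run:
```python
from h import *
im=cv2.imread("pics/top0.png");c=camT("top")
q=proj(c,[(625,155,0),(625,275,0),(540,275,0),(540,155,0)]).round().astype(int)
cv2.polylines(im,[q],True,(0,255,0),1);cv2.imwrite("pics/t1.png",cv2.resize(im[80:260,90:320],None,fx=3,fy=3))
go(625,215,150,1.517)
```

```text
pos [435.4 304.2  82.7] th 1.7497 delta m [-0.1216  0.1706 -0.0676] roll 0.2327 rows>= 5.3 t 10.6
```

View pics/t1.png

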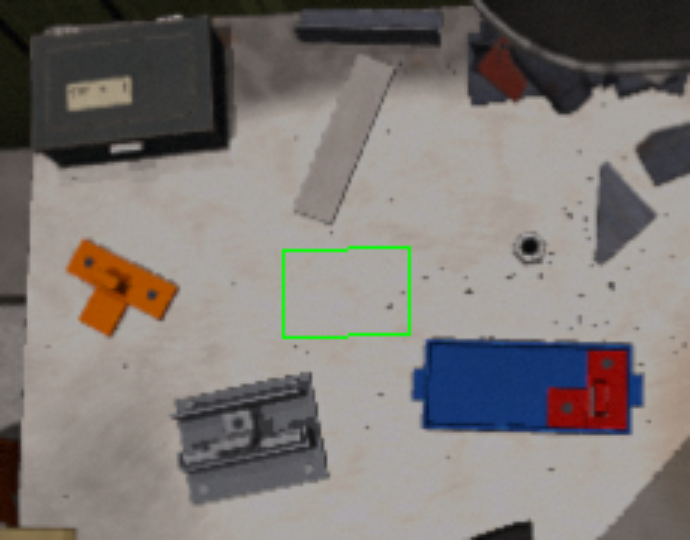

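Emit:
move_arm(deltas=[[255,0,0,-0.03,0],[255,0,0,-0.06,0],[255,-0.02,0.03,-0.068,0.06],[255,-0.045,0.063,-0.068,0.12],[255,-0.065,0.095,-0.068,0.18]])

```text
t: 11.02
ee_pos: [543.3, 257.3, 153.2]
orientation: [2.223, 2.218, 0.005]
ft_force: [-0.1, 1.1, -4.3]
width: 7.9
```

```bash
python3 -c "
from h import *
go(615,215,130,1.517)"
```

```text
pos [543.3 257.3 153.2] th 1.5685 delta m [-0.0421  0.0717  0.0233] roll 0.0515 rows>= 2.1 t 11.02
```

Emit:
move_arm(deltas=[[255,-0.02,0.03,0.01,0.05],[255,-0.042,0.062,0.023,0.05],[255,-0.042,0.066,0.03,0.05],[255,-0.042,0.066,0.05,0.05],[255,-0.042,0.066,0.08,0.05]])

```text
t: 11.43
ee_pos: [610.4, 215.4, 72.9]
orientation: [2.277, 2.161, 0.008]
ft_force: [-1.3, 0.5, -4.7]
width: 8.1
```

```bash
python3 -c "
from h import *
go(615,215,62,1.517)"
```

```text
pos [610.4 215.4  72.9] th 1.5183 delta m [-0.0002  0.0046  0.0109] roll 0.0013 rows>= 0.3 t 11.43
```

Lower to the bench until contact.

Emit:
move_arm(deltas=[[255,0,0,0.005,0],[255,0,0,0.01,0],[255,0,0,0.012,0],[255,0,0,0.013,0]])

```text
t: 11.77
ee_pos: [607.9, 216.1, 58.9]
orientation: [2.276, 2.164, 0.002]
ft_force: [0.1, -0.5, -4.9]
width: 7.6
```

Emit:
move_arm(deltas=[[255,0,0,0.002,0],[255,0,0,0.003,0],[255,0,0,0.003,0]])

```text
t: 12.02
ee_pos: [608.3, 216.3, 56.8]
orientation: [2.276, 2.164, 0.004]
ft_force: [-1.7, 0.3, 3.7]
width: 8.1
```

Emit:
move_arm(deltas=[[0,0,-0.003,0,0],[0,0,-0.0075,0,0],[0,0,-0.012,-0.001,0],[0,0,-0.0165,-0.002,0],[0,0,-0.021,-0.003,0]])

```text
t: 12.43
ee_pos: [585.7, 216.6, 58.0]
orientation: [-2.277, -2.164, 0.0]
ft_force: [0.2, -0.4, 0.6]
width: 37.4
```

Emit:
move_arm(deltas=[[0,0,-0.0045,-0.001,0],[0,0,-0.009,-0.002,0],[0,0,-0.0135,-0.002,0],[0,0,-0.018,-0.002,0],[0,0,-0.0225,-0.002,0]])

```text
t: 12.85
ee_pos: [563.4, 217.9, 60.0]
orientation: [-2.277, -2.164, 0.0]
ft_force: [-0.8, -0.4, 2.8]
width: 70.9
```

```bash
python3 look.py w8
```

```text
[563.36047198 217.88541327  60.00438369] [-2.27720457e+00 -2.16412792e+00  6.93046730e-05] [ 0.033 -0.052  0.113 -0.    -0.07   0.035]
```

View pics/w8b.png

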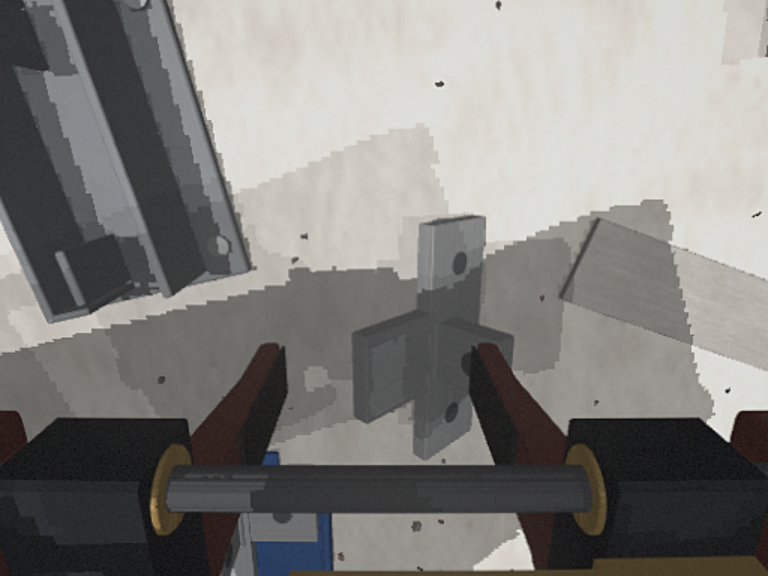

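Emit:
move_arm(deltas=[[0,0,0,-0.01,0],[0,0,0,-0.025,0],[0,0,0,-0.05,0],[0,0,0,-0.08,0],[0,0,0,-0.1,0]])

```text
t: 13.32
ee_pos: [564.9, 218.1, 162.7]
orientation: [2.277, 2.163, 0.004]
ft_force: [0.8, -0.3, 0.4]
width: 87.9
```

```bash
python3 look.py w9
```

```text
[564.93993132 218.05337355 162.71878731] [2.2766121  2.16331323 0.00357206] [-0.001 -0.319 -0.12  -0.001  0.429 -0.001]
```

View pics/w9b.png

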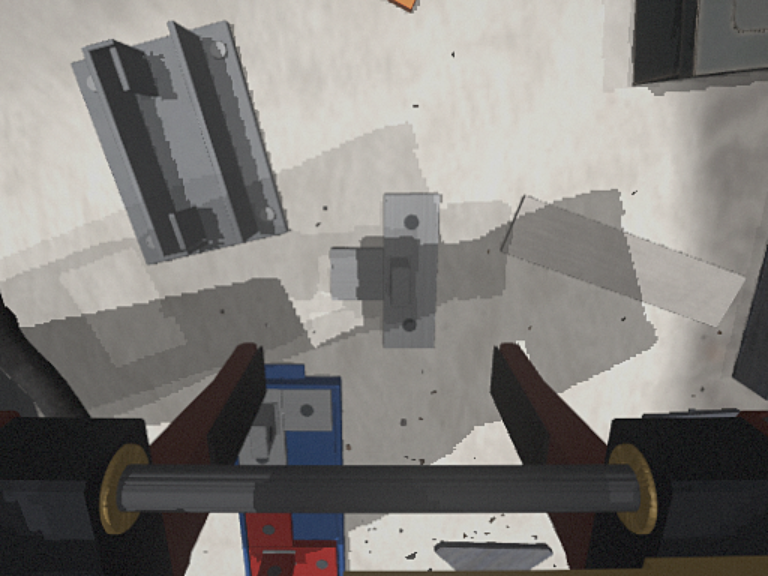

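Emit:
move_arm(deltas=[[0,0.01,0,0.01,0],[0,0.01,0,0.01,0],[0,0.01,0,0.01,0]])

```text
t: 13.62
ee_pos: [563.3, 227.9, 148.2]
orientation: [-2.276, -2.164, 0.004]
ft_force: [-0.2, -0.5, -0.3]
width: 87.9
```

```bash
python3 look.py w10
python3 - <<'E'
import cv2
im=cv2.imread('pics/w10.png')
cv2.imwrite('pics/w10z.png',cv2.resize(im[125:255,205:310],None,fx=4.5,fy=4.5,interpolation=2))
E
```

```text
[563.30090653 227.87842855 148.21625   ] [-2.27561067 -2.16430887  0.00423178] [-0.008  0.002  0.004 -0.002  0.005 -0.004]
```

View pics/w10z.png

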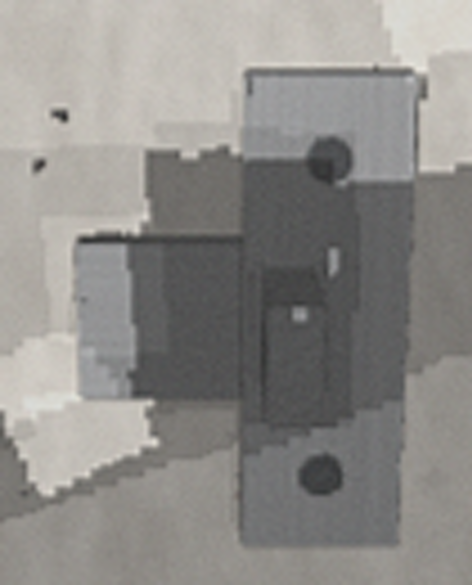

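Run:
```python
from h import *
s=np.load("w10.npy");o=dict(ee_pos=s[:3],orientation=s[3:]);c=camT("wrist",o)
z=np.array([(244,75),(414,77),(400,546),(239,546),(77,243),(76,399),(240,399),(242,243)],float)
uv=(z+.5)/4.5-.5+[205,125]
P=[(54,18,8),(54,-18,8),(-54,-18,8),(-54,18,8),(18,54,8),(-18,54,8),(-18,18,8),(18,18,8)]
p,r=fitobj(c,uv,P,[570,240,1.5]);print(p,r)
g=pose2(*p,[(0,8,0)])[0];print(g)
go(g[0],g[1],27,p[2])
```

```text
[586.94727647 217.16552361   1.52165979] [0.4 1.  0.6 0.4 0.9 0.4 0.4 0.1]
[578.95693213 217.55845777   0.        ]
pos [563.4 227.7 148.3] th 1.5205 delta m [-0.0092  0.0164  0.1212] roll -0.0012 rows>= 2.9 t 13.67
```

Emit:
move_arm(deltas=[[0,-0.009,0.0165,0.04,0],[0,-0.009,0.0165,0.08,0],[130,-0.009,0.0165,0.11,0],[180,-0.009,0.0165,0.121,0],[180,-0.009,0.0165,0.121,0]])

```text
t: 14.08
ee_pos: [577.7, 216.9, 25.1]
orientation: [-2.275, -2.162, 0.011]
ft_force: [-0.5, 0.2, 0.0]
width: 71.4
```

Emit:
move_arm(deltas=[[255,0,0,0,0],[255,0,0,0,0],[255,0,0,0,0],[255,0,0,0,0],[255,0,0,0,0]])

```text
t: 14.5
ee_pos: [581.2, 218.3, 30.4]
orientation: [2.276, 2.164, 0.003]
ft_force: [0.1, 0.6, 0.3]
width: 38.1
```

Emit:
move_arm(deltas=[[255,0,0,0,0],[255,0,0,0,0],[255,0,0,0,0],[255,0,0,0,0],[255,0,0,0,0]])

```text
t: 14.92
ee_pos: [579.9, 218.0, 28.9]
orientation: [-2.277, -2.164, 0.001]
ft_force: [-3.0, 0.9, 5.0]
width: 11.8
```

Emit:
move_arm(deltas=[[255,0,0,0,0],[255,0,0,0,0],[255,0,0,-0.04,0],[255,0,0,-0.08,0],[255,0,0,-0.12,0]])

```text
t: 15.33
ee_pos: [579.4, 217.5, 148.4]
orientation: [-2.276, -2.163, 0.005]
ft_force: [1.8, 1.5, -3.9]
width: 11.8
```

```bash
python3 -c "
from h import *
go(487,-53,200,1.517)"
```

```text
pos [579.4 217.5 148.4] th 1.5199 delta m [-0.2749 -0.0787 -0.051 ] roll 0.0029 rows>= 7.0 t 15.33
```

Emit:
move_arm(deltas=[[255,-0.035,-0.01,-0.02,0.003],[255,-0.07,-0.02,-0.045,0.003],[255,-0.108,-0.03,-0.047,0.003],[255,-0.146,-0.042,-0.047,0.003],[255,-0.185,-0.053,-0.047,0.003]])

```text
t: 15.75
ee_pos: [517.1, 34.5, 195.9]
orientation: [2.279, 2.161, 0.001]
ft_force: [0.9, 0.4, -5.9]
width: 11.5
```

Emit:
move_arm(deltas=[[255,-0.038,-0.012,0,0],[255,-0.076,-0.023,0,0],[255,-0.088,-0.025,0,0],[255,-0.088,-0.025,0,0],[255,-0.088,-0.025,0,0]])

```text
t: 16.17
ee_pos: [488.4, -51.1, 195.6]
orientation: [-2.283, -2.158, -0.0]
ft_force: [0.1, 0.7, -3.2]
width: 11.9
```

```bash
python3 look.py w11
python3 - <<'E'
import cv2
im=cv2.imread('pics/w11.png')
cv2.imwrite('pics/w11z.png',cv2.resize(im[0:190,190:330],None,fx=3.1,fy=3.1,interpolation=2))
E
```

```text
[488.36990724 -51.06678089 195.57800781] [-2.28279318e+00 -2.15806132e+00 -3.85821345e-04] [ 0.037  0.006 -0.013  0.005  0.001  0.005]
```

View pics/w11b.png

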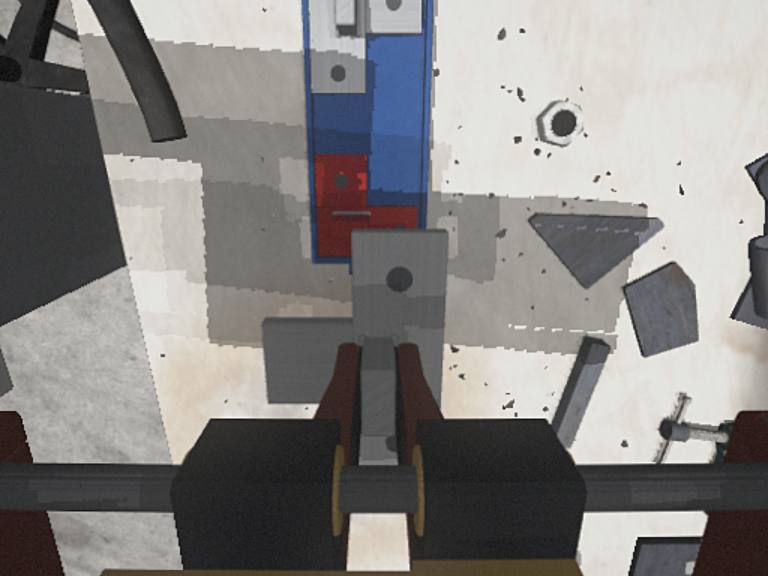

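View pics/w11z.png

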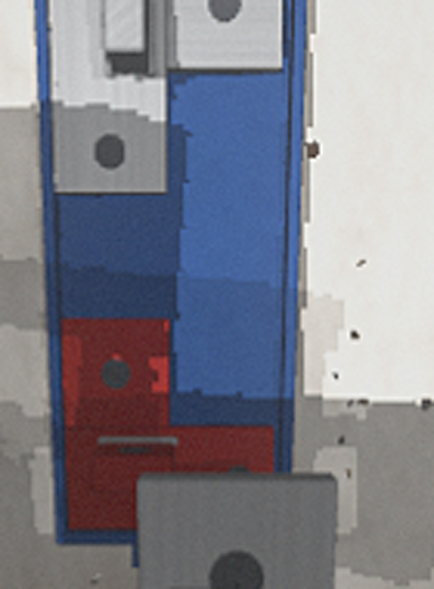

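Run:
```python
from h import *
s=np.load("w11.npy");o=dict(ee_pos=s[:3],orientation=s[3:]);c=camT("wrist",o)
T=(487.3,47.0,-.054)
zz=lambda pts:(np.array(pts,float)+.5)/3.1-.5+[190,0]
nm=["La arm edge L","La arm edge R","La col edge L","La col R","red col edgeL","red col R","red arm L","red arm R","La col side x+","red col side"]
W=back(c,zz([(180,69),(280,68),(58,192),(165,192),(63,319),(167,319),(175,425),(272,428),(168,160),(170,380)]),12)
for n,w in zip(nm,pose2(0,0,.054,W-[T[0],T[1],0])): print(n,w.round(1))
W=back(c,zz([(36,20),(62,540),(307,20),(290,450)]),14)
print(pose2(0,0,.054,W-[T[0],T[1],0]).round(1))
W=back(c,zz([(64,531)]),14);print("red outer end",pose2(0,0,.054,W-[T[0],T[1],0]).round(1))
M=R.from_rotvec(s[3:]).as_matrix();print("th",np.arctan2(M[1,0],M[0,0]))
# T in hand
uv=np.array([(352/1.5,237/1.5),(447/1.5,237/1.5)])
W=back(c,uv,s[2]-28.5+8);print((M.T@(W-o["ee_pos"]).T).T)
```

```text
La arm edge L [ 2.9 54.7 12. ]
La arm edge R [33.8 55.  12. ]
La col edge L [-36.3  19.3  12. ]
La col R [-2.1 19.2 12. ]
red col edgeL [-36.3 -19.8  12. ]
red col R [ -1.8 -19.9  12. ]
red arm L [  0.6 -54.8  12. ]
red arm R [ 33.8 -55.8  12. ]
La col side x+ [-1.1 28.7 12. ]
red col side [ -1.  -39.7  12. ]
[[-40.8  67.9  14. ]
 [-39.4 -94.6  14. ]
 [ 41.5  67.8  14. ]
 [ 40.  -63.1  14. ]]
red outer end [[-38.6 -91.4  14. ]]
th 1.5146363851018658
[[51.51998971 -9.22116669 20.51588775]
 [51.56296498 25.50175336 20.51681734]]
```

Run:
```python
from h import *
T=(487.3,47.0,-.054)
t=pose2(*T,[(10,1.0,0)])[0];print(t)
go(t[0],t[1],56,1.517)
```

```text
[497.3393973   47.45880476   0.        ]
pos [488.7 -50.3 195.6] th 1.5161 delta m [0.0981 0.0033 0.1396] roll -0.0009 rows>= 4.1 t 16.22
```

Emit:
move_arm(deltas=[[255,0.035,0.001,0.02,-0.001],[255,0.07,0.002,0.04,-0.001],[255,0.098,0.003,0.075,-0.001],[255,0.098,0.003,0.11,-0.001],[255,0.098,0.003,0.13,-0.001]])

```text
t: 16.63
ee_pos: [495.7, 50.4, 62.7]
orientation: [-2.273, -2.166, 0.003]
ft_force: [-1.9, 0.9, -5.4]
width: 11.4
```

Emit:
move_arm(deltas=[[255,0,0,0.005,0],[255,0,0,0.008,0],[255,0,0,0.008,0]])

```text
t: 16.88
ee_pos: [497.2, 47.8, 58.0]
orientation: [2.278, 2.163, 0.0]
ft_force: [0.1, 0.3, -4.1]
width: 11.7
```

```bash
python3 look.py w12
python3 - <<'E'
from h import *
s=np.load("w12.npy");o=dict(ee_pos=s[:3],orientation=s[3:]);c=camT("wrist",o)
im=cv2.imread('pics/w12.png')
big=cv2.resize(im[100:300,150:380],None,fx=3,fy=3,interpolation=2)
plain=big.copy()
cv2.imwrite('pics/w12z.png',plain)
T=(487.3,47.0,-.054)
go(*pose2(*T,[(10,1.0,0)])[0][:2],50,1.517)
E
```

```text
[497.23812194  47.77055668  57.96183718] [2.27838828e+00 2.16276238e+00 4.98250423e-04] [-0.012 -0.034 -0.005  0.001  0.009 -0.003]
pos [497.7  47.5  58.7] th 1.5183 delta m [-0.0001 -0.0004  0.0087] roll 0.0013 rows>= 0.2 t 16.93
```

View pics/w12z.png

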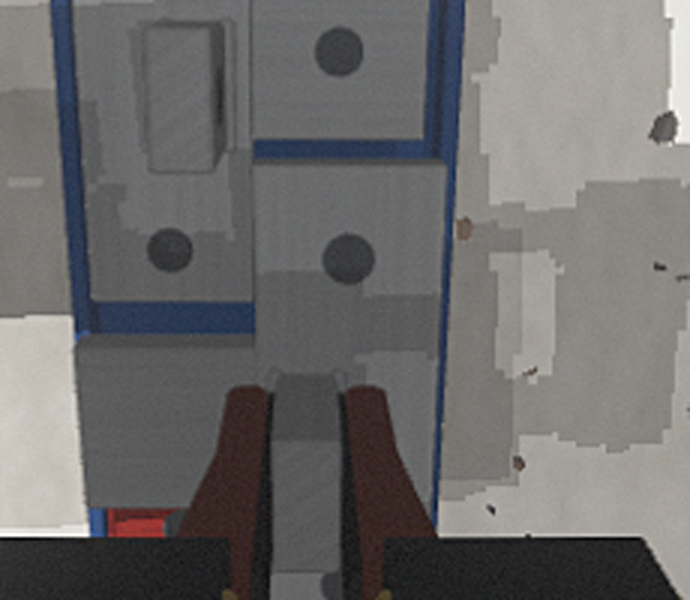

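Run:
```python
from h import *
s=np.load("w12.npy");o=dict(ee_pos=s[:3],orientation=s[3:]);c=camT("wrist",o)
T=(487.3,47.0,-.054)
zz=lambda pts:(np.array(pts,float)+.5)/3-.5+[150,100]
def f(p,z): return pose2(0,0,.054,back(c,zz(p),z)-[T[0],T[1],0]).round(1)
print("L arm top edge",f([(256,141),(424,139)],12),"L col edge",f([(90,302),(252,302)],12))
zu=s[2]-28.5
print("T top edge far",f([(256,164),(444,162)],zu+8),"T under far",f([(256,157),(444,157)],zu),"T stem top edge",f([(82,346),(250,344)],zu+8),f([(78,336),(250,334)],zu))
print("stem bottom/top-face near",f([(90,508),(190,508)],zu+8))
print("L side",f([(252,200)],12),"wall left outer",f([(52,10),(78,330)],14),"right outer",f([(466,10),(434,530)],14),"inner right",f([(440,10)],14))
```

```text
L arm top edge [[-0.5 55.1 12. ]
 [34.4 55.6 12. ]] L col edge [[-37.5  19.6  12. ]
 [ -1.9  19.7  12. ]]
T top edge far [[ 0.8 54.8 37.5]
 [35.  55.3 37.5]] T under far [[ 0.4 54.7 29.5]
 [36.2 54.9 29.5]] T stem top edge [[-33.4  19.2  37.5]
 [ -0.8  19.8  37.5]] [[-36.1  18.3  29.5]
 [ -1.3  18.8  29.5]]
stem bottom/top-face near [[-34.3 -16.4  37.5]
 [-13.7 -16.3  37.5]]
L side [[-1.5 42.6 12. ]] wall left outer [[-40.5  81.3  14. ]
 [-40.1  13.8  14. ]] right outer [[ 41.5  81.5  14. ]
 [ 40.3 -36.3  14. ]] inner right [[36.3 81.5 14. ]]
```

Emit:
move_arm(deltas=[[255,-0.0007,0,0.008,-0.001],[255,-0.0007,0,0.014,-0.001],[255,-0.0007,0,0.014,-0.001],[255,-0.0007,0,0.014,-0.001]])

```text
t: 17.27
ee_pos: [496.6, 46.2, 43.9]
orientation: [-2.279, -2.162, 0.0]
ft_force: [-0.3, -0.2, -4.6]
width: 11.8
```

Emit:
move_arm(deltas=[[255,0,0,0.002,0],[255,0,0,0.004,0],[255,0,0,0.004,0],[255,0,0,0.004,0]])

```text
t: 17.6
ee_pos: [496.6, 46.3, 39.8]
orientation: [-2.278, -2.163, 0.0]
ft_force: [-0.5, 0.0, -5.1]
width: 11.3
```

Emit:
move_arm(deltas=[[255,0.0004,0.0004,0.001,0],[255,0.0004,0.0004,0.002,0],[255,0.0004,0.0004,0.003,0],[255,0.0004,0.0004,0.003,0]])

```text
t: 17.93
ee_pos: [496.9, 46.8, 36.7]
orientation: [-2.278, -2.163, 0.0]
ft_force: [0.3, 0.4, -4.9]
width: 11.6
```

Emit:
move_arm(deltas=[[255,0,0,0.001,0],[255,0,0,0.002,0],[255,0,0,0.003,0],[255,0,0,0.003,0]])

```text
t: 18.27
ee_pos: [496.9, 46.8, 33.6]
orientation: [-2.278, -2.163, 0.0]
ft_force: [0.2, 0.9, -4.8]
width: 11.8
```

Emit:
move_arm(deltas=[[255,0,0,0.001,0],[255,0,0,0.0015,0],[255,0,0,0.0015,0]])

```text
t: 18.52
ee_pos: [497.1, 46.8, 32.9]
orientation: [2.278, 2.163, 0.0]
ft_force: [-2.1, -1.3, 4.5]
width: 11.5
```

Emit:
move_arm(deltas=[[170,0,0,0,0],[170,0,0,0,0],[170,0,0,0,0],[170,0,0,0,0],[170,0,0,-0.02,0]])

```text
t: 18.93
ee_pos: [495.2, 46.6, 50.2]
orientation: [-2.276, -2.161, 0.006]
ft_force: [-0.9, 0.1, 0.3]
width: 29.6
```

Emit:
move_arm(deltas=[[170,0,0,-0.03,0],[170,0,0,-0.06,0],[0,-0.03,0,-0.1,0],[0,-0.04,0,-0.13,0],[0,-0.04,0,-0.13,0]])

```text
t: 19.35
ee_pos: [498.6, 5.1, 188.4]
orientation: [2.274, 2.156, 0.011]
ft_force: [1.8, -0.2, 0.4]
width: 45.8
```

Emit:
move_arm(deltas=[[0,-0.02,0,0,0],[0,-0.02,0,0,0],[0,-0.02,0,0,0]])

```text
t: 19.6
ee_pos: [493.8, -13.4, 182.2]
orientation: [-2.28, -2.161, -0.0]
ft_force: [-0.0, 0.2, -0.8]
width: 65.7
```

```bash
python3 look.py w13
python3 - <<'E'
from h import *
im=cv2.imread('pics/w13.png')
cv2.imwrite('pics/w13z.png',cv2.resize(im[70:270,170:330],None,fx=3,fy=3,interpolation=2))
cv2.imwrite('pics/s2.png',get_image("scene"))
for n in ["nut","tube","bar"]: get_image("top"); print(n,[(np.round(d["location"]),round(d["conf"],2)) for d in place_of("top",n)][:2])
print(get_obs()["ft_force"])
E
```

```text
[493.75529812 -13.4294286  182.16792657] [-2.28009671e+00 -2.16099368e+00 -1.37254347e-04] [0.018 0.011 0.002 0.004 0.002 0.007]
nut [(array([486.,  42.,   0.]), 0.71)]
tube [(array([ 632., -358.,    1.]), 0.56)]
bar [(array([ 647., -168.,    5.]), 0.4)]
[-0.06833046 -0.64160693  0.38690364]
```

View pics/w13z.png

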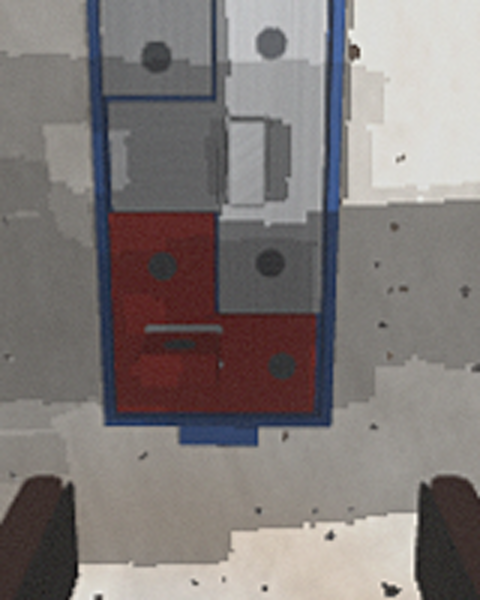

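View pics/s2.png

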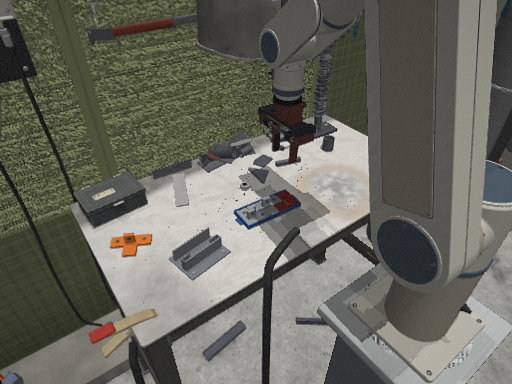

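Emit:
move_arm(deltas=[[0,0.03,0,0,0],[0,0.06,0,0,0],[0,0.07,0,0,0],[0,0.07,0,0,0],[0,0.07,0,0,0]])

```text
t: 20.42
ee_pos: [497.4, 56.9, 182.2]
orientation: [2.276, 2.165, -0.001]
ft_force: [0.1, -0.2, -0.6]
width: 87.5
```

```bash
python3 look.py w14
python3 - <<'E'
from h import *
im=cv2.imread('pics/w14.png')
cv2.imwrite('pics/w14z.png',cv2.resize(im[100:340,170:330],None,fx=2.5,fy=2.5,interpolation=2))
E
```

```text
[497.42287876  56.90499978 182.23305811] [ 2.27600964e+00  2.16537070e+00 -7.07964871e-04] [-0.025 -0.004  0.006 -0.004 -0.    -0.002]
```

View pics/w14z.png

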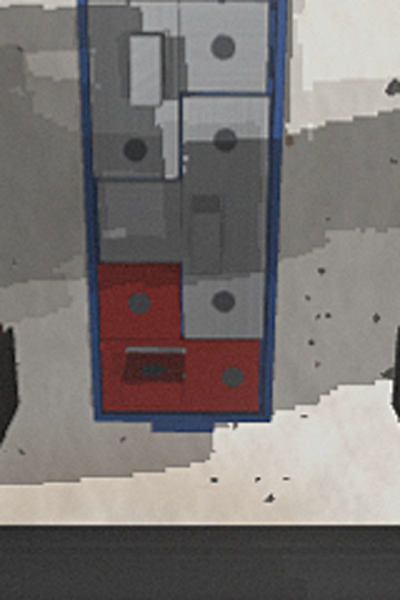

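Run:
```python
from h import *
T=(487.3,47.0,-.054)
def rep(n,off,k,pts,z=12):
    s=np.load(n+".npy");o=dict(ee_pos=s[:3],orientation=s[3:]);c=camT("wrist",o)
    uv=(np.array(pts,float)+.5)/k-.5+off
    print(n,pose2(0,0,.054,back(c,uv,z)-[T[0],T[1],0]).round(1).tolist())
rep("w14",[170,100],2.5,[(225,97),(225,338),(140,181),(140,262),(225,93),(140,177),(230,411),(264,300),(182,300)])
rep("w13",[170,70],3,[(160,98),(160,211),(270,313),(200,412)])
get_image("top")
print([(np.round(d["location"]),round(d["conf"],2)) for d in place_of("top","nut")])
im=get_image("top");cv2.imwrite("pics/t9.png",cv2.resize(im[120:260,90:430],None,fx=2.3,fy=2.3))
```

```text
w14 [[17.6, 53.3, 12.0], [19.0, -54.1, 12.0], [-17.7, 18.0, 12.0], [-18.5, -18.1, 12.0], [17.6, 54.9, 12.0], [-17.7, 19.7, 12.0], [21.8, -91.1, 12.0], [35.9, -35.6, 12.0], [-0.3, -35.8, 12.0]]
w13 [[-18.5, 18.3, 12.0], [-19.5, -18.6, 12.0], [18.2, -54.2, 12.0], [-6.9, -91.2, 12.0]]
[]
```

View pics/t9.png

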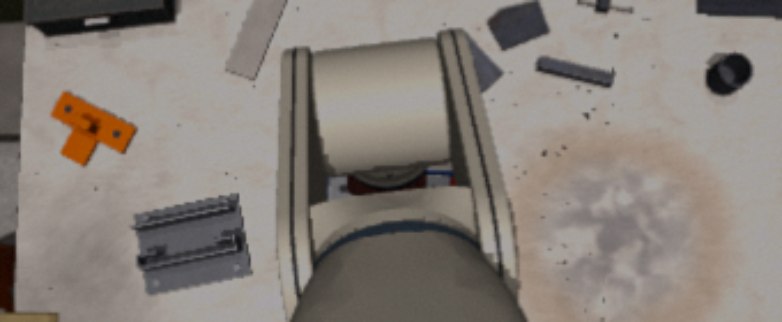

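```bash
python3 -c "
from workcell import *
print(close_job())"
```

```text
the job is handed in; nothing more can be done
None
```

I finished the packing and handed the job in at about 20.6 s. All three brackets look flat on the tray floor with their tabs up; `close_job` gave no verdict.

- **Steel L-bracket:** I gripped it by its tab, lowered it into the tray's -x, +y corner and pushed it against both walls. The force readings showed it touching both walls and the floor.
- **T-bracket:** I pulled it from the rack by its stem, stood it on the bench and tipped it over so it landed flat with the tab up. It lay free there, then I took it by the tab and lowered it into the gap.

**Last checks:**
- **T-bracket:** it met the floor at the expected height with no earlier contact. The wrist camera shows its edges at about +53.3 and -54.1 mm in the tray, so it is not riding on a wall.
- **Gaps:** there is about 1.5 mm between the T-bracket and the steel L-bracket. The gap to the red L-bracket is too small to see from above, but the measured edges gave no sign of overlap.
- **Tube and bar:** the top camera found both where they started.
- **Nut:** one late detection put it at the tray (486, 42), which I take as false. A second try found nothing because the arm blocked the view. Wrist pictures taken before the T-bracket was packed showed it where it started, and I did not move near it.

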